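# Index the banding wheel five clicks

### The job

A pinch pot stands on the click-stop banding wheel, waiting to be decorated. By its finger pins, push the wheel round clockwise (seen from above) exactly five clicks from where it rests now, feeling for each click and counting them, and leave it resting in the fifth click. Push gently, do not touch the pot, which must stay standing in the middle of the wheel, and leave everything else on the table where it is.

Things in the scene. Friction and masses are not known exactly. Their poses are not given: they have to be found in the camera images.
- wheel_centre (a point): Centre of the top face of the aluminium disc, on its upright turning axis. The disc is 200 mm across, 14 mm thick, its top 64 mm above the table. Six upright finger pins stand on it 60 degrees apart on a circle of 88 mm radius about this point, each 12 mm thick and rising 32 mm above the disc; one is red, five black. Around the pins the outer 40 mm of the disc is empty
- red_pin (a point): Centre of the top of the red finger pin; it turns with the disc. The disc starts settled in a click. Clicks are evenly spaced, 0.3 to 0.5 rad apart, but differ from start to start and are unmarked: count by feel. Pushed at a pin, the disc soon resists with 4 to 12 N, which fades over half a click and vanishes; the disc then jumps ahead of the finger into the next click. Pushed slowly it skips none
- pot: Grey clay pinch pot, about 78 x 85 mm and 52 mm high, standing loose on the disc within about 10 mm of its centre; origin at the centre of its underside, z up. It rides with the disc
- jar: Lidded glass jar with a yellow lid, 80 mm wide and 136 mm high, loose bystander behind the wheel; origin at the centre of its underside
- stamp: Small wooden stamp with a round knob, 34 x 34 mm and 58 mm high, loose bystander to the right of the wheel; origin at the centre of its underside
- cutter: Tin ring cutter, 70 mm across and 24 mm high, loose bystander at the front right; origin at the centre of its underside
- tape: Roll of masking tape lying flat, 96 mm across and 25 mm high, loose bystander at the front left; origin at the centre of its underside
- stand: The whole banding wheel with its foot (190 mm across, fixed to the table); origin at the centre of the foot's underside, 64 mm below wheel_centre; its yaw means nothing to the eye

How it is judged:
By the outcome, as a careful person would: the job done as asked, in the order asked, and still so for the second after the job is handed in, with the robot touching nothing.
It also fails if it takes over 67 s, if anything falls off the work surface, if the arm or the gripper's body presses on something with over 40 N, if the wrist force passes 120 N, or if a joint passes its speed limit or range.

### The arm

A 6-joint arm with a two-finger parallel gripper is mounted at the origin on a cart in front of the work surface, level with it; the furniture and walls round the work are solid. World frame = base frame: x ahead of the robot, y to its left, z up, the work surface at z = 0. Lengths are in m, angles in rad, forces in N, time in s.
With the tool pointing down it reaches from about 0.3 to 0.875 m from the base axis. Payload 6.4 kg.
Tool frame: the origin (TCP) lies at the very end of the fingers, on their centre line; the grasp point (between the pads) lies 19 mm behind it (ctrl.grip_point_offset is the z of the grasp point in the tool frame, in m); z points along the fingers, y is the direction in which the jaws open and shut (so a half turn about z gives the same grasp; the last joint's range is limited). The gripper opens to 85 mm and grips with 20 to 120 N. Pads are 22 mm wide; open, the fingers measure 114 mm over their backs; the gripper's body (76 mm by 85 mm) begins 54 mm behind the grasp point. The pads swing forward as they close: fully open they stand 13 mm farther back than shut.
Start: joints at [1.106, 0.181, 1.607, -0, 1.354, -0.206], TCP at [0.147, 0.556, 0.231] pointing down, gripper open.
Joint ranges: [-2.99, 2.99], [-0.89, 2.07], [0.3, 2.58], [-1.14, 4.28], [0, 2.63], [-3.12, 3.12]. Speed limits (rad/s): [2.57, 2.57, 3.01, 3.14, 3.14, 3.14].

### API

Orientations are given as a unit quaternion [w, x, y, z].
In Python, from bench import status, cams, ctrl gives the robot as it stands.
- The arm moves only by the shell command python3 -m handwheel 'ROWS'. ROWS is JSON, a list of rows, each an object with "grip": the finger opening in cm, from 0 to 8.54; "linear": the shift along the tool's x, y, z in cm, a list of three; "rotation": the turn, a rotation vector about the tool's x, y, z in degrees, a list of three. A call has 1 to 12 rows; each row is the pose to reach, as a shift and turn from the pose commanded when the call began, along the tool's axes at that moment; what a row does not reach only later rows make up. A row lasts 1/12 s, in which the tool goes at most 41.7 mm and 7.16 degrees, less where a joint would pass 70% of its speed; a pose out of reach is approached as far as the arm can. A call with a gripper value outside its range is refused whole. The fingers move at their own pace and stop on an object; the grip force is fixed at half the most. Time passes only in rows, so rows that repeat a pose let the fingers close. It gives the time, the measured TCP pose, the force and the opening at its end, in the units of the state.
- status.get_obs(): the state, without advancing time (a new reading comes with each control period).
- cams.camera(name): name is "side" or "top" or "wrist"; returns the picture (384x512x3 uint8, red, green, blue); there is no depth.
- cams.camera_info(name): a dict with "fovy" (degrees; the focal length in pixels is half the picture's height over the tangent of half this angle, whatever the lens; pixels are square), "cx", "cy" (the principal point, pixels), "world_from_camera" (4x4, takes a point from camera to world coordinates); the wrist camera has in their place "mount" (4x4, takes a point from camera to tool coordinates, whose origin is the TCP and whose axes are the flange's). Camera axes: x right, y down, z forward; pixel columns grow to the right and rows downward; lengths in m; the calibration is good to about 2 mm. A picture is of the moment at which its call begins: read the wrist's pose just before it. camera_info takes no time and is no camera call.
- ctrl.hand_in(): hands the job in, once; it reports no verdict.
The state is a dict: "time_s": time; "q": joint angles; "dq": joint speeds; "joint_efforts": joint torques, N m; "eef_pos": TCP position; "eef_rot": TCP orientation; "wrist_force": force on the tool from outside, world axes, zero at the start; "torque": the same for the moment, N m; "opening": opening from 0.0 (shut) to 1.0 (fully open).
Only numpy, scipy, OpenCV 4.12 (cv2) and the standard library are available. Lean on these libraries where they do the work, as an engineer would, in place of code of your own. Each camera call takes 0.05 s, during which the arm holds its last target.

## Working session

There is one attempt and no reset: what is moved stays moved. The work goes in short steps, Python scripts to look and compute and a shell command to move; the robot and the scene stay as the last step left them, time stands still between calls to the robot, and variables do not carry over. Pictures are saved under pics/ and viewed, and the job is handed in when it is done.

```bash
mkdir -p pics; ls; python3 - <<'E'
from bench import status,cams,ctrl
import cv2,numpy as np
o=status.get_obs()
for k,v in o.items(): print(k,np.round(v,4))
for n in("side","top","wrist"):
    cv2.imwrite(f"pics/{n}0.png",cams.camera(n)[:,:,::-1]); print(n,cams.camera_info(n))
E
```

```text
pics
time_s 0.0
q [ 1.1057  0.1815  1.608  -0.      1.3538 -0.2063]
dq [0.0009 0.0008 0.0002 0.0016 0.0005 0.0018]
joint_efforts [ 1.0000e-03 -4.4487e+01 -3.5134e+01 -2.0000e-04  9.2000e-03 -0.0000e+00]
eef_pos [0.1469 0.5553 0.2304]
eef_rot [-3.000e-04  1.291e-01  9.916e-01 -8.000e-04]
wrist_force [ 0.4951  0.3859 -0.2121]
torque [-0.0249  0.0083  0.0418]
opening 1.0
side {'fovy': 56.05478737087013, 'cx': 256.24393336813074, 'cy': 194.2377607653364, 'world_from_camera': array([[ 0.99616946, -0.05959524,  0.06399079,  0.48771782],
       [-0.08685065, -0.58922155,  0.80329007, -0.82972006],
       [-0.01016751, -0.80577067, -0.59214039,  0.63676187],
       [ 0.        ,  0.        ,  0.        ,  1.        ]])}
top {'fovy': 52.114737067667754, 'cx': 255.4996163875912, 'cy': 184.73811334495613, 'world_from_camera': array([[ 0.01853213, -0.99456344,  0.10247011,  0.44430297],
       [-0.99979242, -0.01756606,  0.01032231, -0.04782265],
       [-0.0084662 , -0.10264013, -0.99468253,  1.09472525],
       [ 0.        ,  0.        ,  0.        ,  1.        ]])}
wrist {'fovy': 70.40525301093102, 'cx': 253.1920528747555, 'cy': 190.55818491239273, 'mount': array([[-3.58434599e-04, -9.55154356e-01, -2.96108135e-01,
         7.51208302e-02],
       [ 9.99999935e-01, -3.51596011e-04, -7.63441161e-05,
         7.03497302e-05],
       [-3.11900244e-05, -2.96108144e-01,  9.55154420e-01,
        -1.42484234e-01],
       [ 0.00000000e+00,  0.00000000e+00,  0.00000000e+00,
         1.00000000e+00]])}
```

View pics/side0.png

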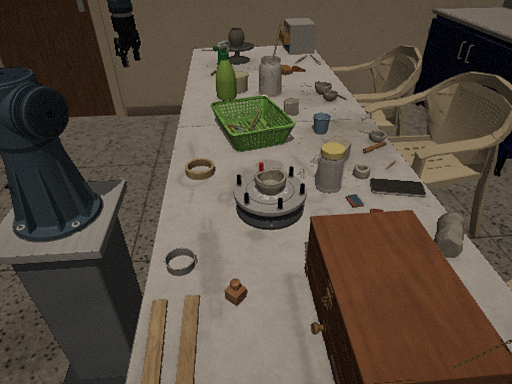

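View pics/top0.png

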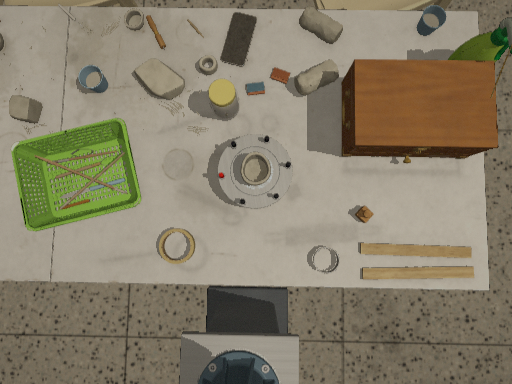

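The top view shows the wheel centred near px (254,170). The red pin is at (221,175), and the black pins are at about (234,144), (266,139), (288,164), (276,196) and (242,201). The pot is in the middle. The jar is at (222,95), the stamp at (364,213), the cutter at (322,259) and the tape at (176,245).

```bash
cat > h.py <<'E'
from bench import status,cams,ctrl
import cv2,numpy as np
def ray(n,uv,z):
    i=cams.camera_info(n);T=i["world_from_camera"];f=192/np.tan(np.radians(i["fovy"])/2)
    d=T[:3,:3]@np.array([(uv[0]-i["cx"])/f,(uv[1]-i["cy"])/f,1]);o=T[:3,3]
    return o+d*(z-o[2])/d[2]
def proj(n,p):
    i=cams.camera_info(n);T=np.linalg.inv(i["world_from_camera"]);f=192/np.tan(np.radians(i["fovy"])/2)
    c=T[:3,:3]@p+T[:3,3];return np.array([i["cx"]+f*c[0]/c[2],i["cy"]+f*c[1]/c[2]])
def blobs(m,lo=3,hi=200):
    n,l,s,c=cv2.connectedComponentsWithStats(m.astype(np.uint8),connectivity=8)
    return [(c[k],s[k][4]) for k in range(1,n) if lo<=s[k][4]<=hi]
def redmask(im):
    a=im.astype(int);return (a[:,:,0]>90)&(a[:,:,1]<0.5*a[:,:,0])&(a[:,:,2]<0.5*a[:,:,0])
def pins(im,ctr_px=(254,170),rad=45):
    yy,xx=np.mgrid[:384,:512];w=np.hypot(xx-ctr_px[0],yy-ctr_px[1])<rad
    R=blobs(redmask(im)&w);B=blobs((im.max(2)<50)&w&(np.hypot(xx-ctr_px[0],yy-ctr_px[1])>24))
    return R,B
E
python3 - <<'E'
from h import *
im=cv2.imread("pics/top0.png")[:,:,::-1]
R,B=pins(im)
P=[]
for t,L in(("R",R),("B",B)):
    for c,a in L:
        p=ray("top",c,.09);print(t,c.round(1),a,p.round(4))
        if a>6:P.append(p[:2])
P=np.array(P)
A=np.c_[2*P,np.ones(len(P))];s=np.linalg.lstsq(A,(P**2).sum(1),rcond=None)[0];c=s[:2]
print("centre",c,"r",np.sqrt(s[2]+c@c),np.hypot(*(P-c).T),np.degrees(np.arctan2(P[:,1]-c[1],P[:,0]-c[0])))
# side check
print("side proj of centre", proj("side",np.r_[c,.064]),[proj("side",np.r_[p,.096]).round(0) for p in P])
for n in ["top"]:
    x=im[100:240,180:330,::-1];cv2.imwrite("pics/crop0.png",cv2.resize(x,None,fx=4,fy=4,interpolation=2))
x=cv2.imread("pics/side0.png")[130:240,200:360];cv2.imwrite("pics/crop1.png",cv2.resize(x,None,fx=4,fy=4,interpolation=2))
E
```

```text
R [220.8 175. ] 21 [0.5716 0.0526 0.09  ]
B [266.3 139. ] 20 [ 0.6681 -0.0633  0.09  ]
B [233.2 144. ] 21 [0.6532 0.0226 0.09  ]
B [287.6 164.4] 16 [ 0.602  -0.1193  0.09  ]
B [275.6 195.7] 14 [ 0.5204 -0.0896  0.09  ]
B [242.1 201.4] 15 [ 0.5043 -0.004   0.09  ]
centre [ 0.58646524 -0.03326866] r 0.08709469022376184 [0.08714326 0.08698861 0.0870255  0.08739739 0.08676973 0.08724229] [  99.81282014  -20.18700804   39.94557056  -79.75720724 -139.55291322
  160.3640468 ]
side proj of centre [269.06423408 189.23837949] [array([261., 163.]), array([301., 184.]), array([290., 167.]), array([279., 198.]), array([246., 193.]), array([238., 175.])]
```

View pics/crop0.png

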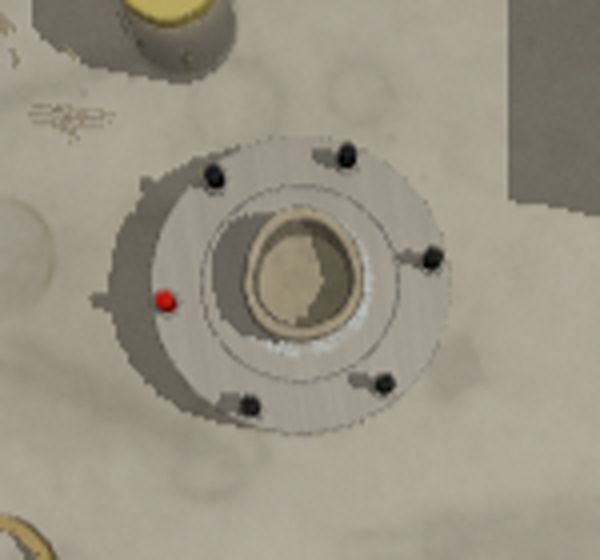

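View pics/crop1.png

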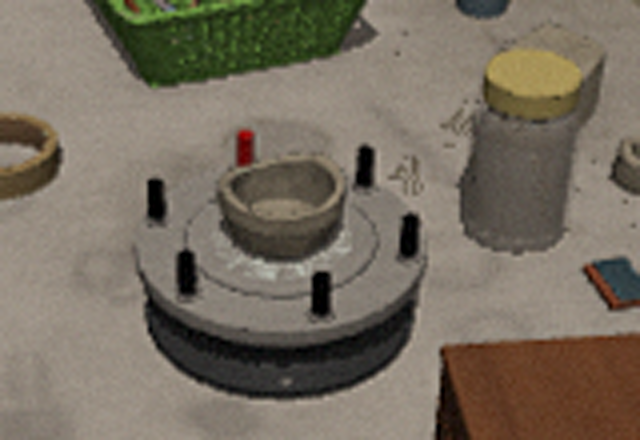

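The circle fit is good: radius 87 mm (88 expected), and the projected red pin matches the side view at (261,163). The centre is (0.5865,-0.0333) and the red pin is at 99.9°. I'll push the pin at -80° from behind, with the shut fingers travelling around the near side.

```bash
cat >> h.py <<'E'
from scipy.spatial.transform import Rotation as Ro
C=np.array([.5865,-.0333])
def tool():
    o=status.get_obs();q=o["eef_rot"];return np.array(o["eef_pos"]),Ro.from_quat([q[1],q[2],q[3],q[0]])
def target(th,r,z):
    t=np.radians(th);y=t+np.pi/2
    Y=np.array([np.cos(y),np.sin(y),0]);Z=np.array([0,0,-1.]);X=np.cross(Y,Z)
    return np.r_[C+r*np.array([np.cos(t),np.sin(t)]),z],Ro.from_matrix(np.c_[X,Y,Z])
def rel(P,R,p0=None,R0=None):
    if p0 is None:p0,R0=tool()
    return (R0.inv().apply(P-p0)*100).round(2),np.degrees((R0.inv()*R).as_rotvec()).round(2)
E
python3 - <<'E'
from h import *
print(rel(*target(-52.8,.09,.2)))
print(rel(*target(-52.8,.09,.071),*target(-52.8,.09,.2)))
E
```

```text
(array([-64.65, -51.2 ,   3.11]), array([-8.000e-02,  1.000e-02,  3.797e+01]))
(array([ 0. ,  0. , 12.9]), array([0., 0., 0.]))
```

```bash
python3 -m handwheel '[{"grip":0,"linear":[-16,-12.8,0],"rotation":[0,0,10]},{"grip":0,"linear":[-16,-12.8,0],"rotation":[0,0,20]},{"grip":0,"linear":[-16,-12.8,0],"rotation":[0,0,30]},{"grip":0,"linear":[-32,-25.6,0],"rotation":[0,0,38]},{"grip":0,"linear":[-32,-25.6,0],"rotation":[0,0,38]},{"grip":0,"linear":[-48,-38,1],"rotation":[0,0,38]},{"grip":0,"linear":[-64.6,-51.2,1],"rotation":[0,0,38]},{"grip":0,"linear":[-64.6,-51.2,1],"rotation":[0,0,38]},{"grip":0,"linear":[-64.6,-51.2,1],"rotation":[0,0,38]},{"grip":0,"linear":[-64.6,-51.2,1],"rotation":[0,0,38]},{"grip":0,"linear":[-64.6,-51.2,1],"rotation":[0,0,38]},{"grip":0,"linear":[-64.6,-51.2,1],"rotation":[0,0,38]}]'
python3 -c "
from h import *
print(rel(*target(-52.8,.09,.2)))"
```

```text
time_s: 1.15
eef_pos: [0.4468, 0.1532, 0.2264]
eef_rot: [0.0, 0.445, 0.896, 0.0]
wrist_force: [1.0, 0.8, 0.5]
opening: -0.002
(array([-32.3 ,  -0.13,   2.64]), array([ 0.02,  0.  , -0.04]))
```

```bash
python3 -m handwheel '[{"grip":0,"linear":[-32.3,-0.1,2],"rotation":[0,0,0]},{"grip":0,"linear":[-32.3,-0.1,2],"rotation":[0,0,0]},{"grip":0,"linear":[-32.3,-0.1,2],"rotation":[0,0,0]},{"grip":0,"linear":[-32.3,-0.1,2],"rotation":[0,0,0]},{"grip":0,"linear":[-32.3,-0.1,2.6],"rotation":[0,0,0]},{"grip":0,"linear":[-32.3,-0.1,2.6],"rotation":[0,0,0]},{"grip":0,"linear":[-32.3,-0.1,2.6],"rotation":[0,0,0]},{"grip":0,"linear":[-32.3,-0.1,2.6],"rotation":[0,0,0]},{"grip":0,"linear":[-32.3,-0.1,2.6],"rotation":[0,0,0]},{"grip":0,"linear":[-32.3,-0.1,2.6],"rotation":[0,0,0]},{"grip":0,"linear":[-32.3,-0.1,2.6],"rotation":[0,0,0]},{"grip":0,"linear":[-32.3,-0.1,2.6],"rotation":[0,0,0]}]'
python3 -c "
from h import *
print(rel(*target(-52.8,.09,.2)),rel(*target(-52.8,.09,.072)))
for n in ('top','side','wrist'): cv2.imwrite(f'pics/{n}1.png',cams.camera(n)[:,:,::-1])
a=[cv2.imread(f'pics/{n}1.png') for n in ('top','side','wrist')]
cv2.imwrite('pics/m1.png',cv2.hconcat([cv2.resize(a[0][90:240,170:370],(400,300)),cv2.resize(a[1][90:240,180:380],(400,300))]))"
```

```text
time_s: 2.15
eef_pos: [0.6399, -0.1018, 0.2003]
eef_rot: [-0.0, 0.444, 0.896, 0.0]
wrist_force: [-0.2, 0.7, -0.7]
opening: 0.0
(array([-0.32, -0.11,  0.03]), array([-0.01, -0.04,  0.03])) (array([-0.33, -0.11, 12.83]), array([-0.01, -0.04,  0.03]))
```

View pics/m1.png

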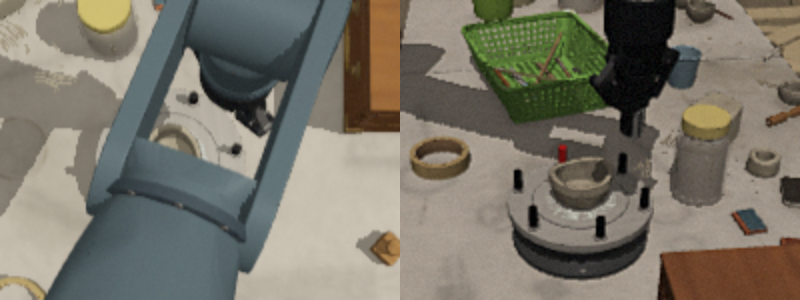

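View pics/wrist1.png

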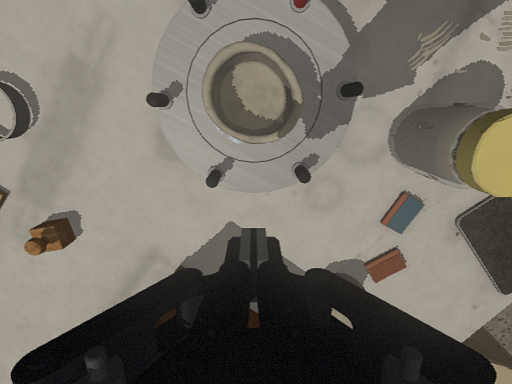

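The wrist view shows the shut fingertips at about (253,230), clear of the disc and between the pins at (213,178) and (303,173). The pot and jar are clear. I'm descending now.

```bash
python3 -m handwheel '[{"grip":0,"linear":[-0.3,-0.1,3],"rotation":[0,0,0]},{"grip":0,"linear":[-0.3,-0.1,6],"rotation":[0,0,0]},{"grip":0,"linear":[-0.3,-0.1,9],"rotation":[0,0,0]},{"grip":0,"linear":[-0.3,-0.1,11],"rotation":[0,0,0]},{"grip":0,"linear":[-0.3,-0.1,12.5],"rotation":[0,0,0]},{"grip":0,"linear":[-0.3,-0.1,12.8],"rotation":[0,0,0]},{"grip":0,"linear":[-0.3,-0.1,12.8],"rotation":[0,0,0]},{"grip":0,"linear":[-0.3,-0.1,12.8],"rotation":[0,0,0]},{"grip":0,"linear":[-0.3,-0.1,12.8],"rotation":[0,0,0]}]'
cat >> h.py <<'E'
def wray(uv,z,p,R):
    i=cams.camera_info("wrist");M=i["mount"];f=192/np.tan(np.radians(i["fovy"])/2)
    d=M[:3,:3]@np.array([(uv[0]-i["cx"])/f,(uv[1]-i["cy"])/f,1]);d=R.apply(d);o=p+R.apply(M[:3,3])
    return o+d*(z-o[2])/d[2]
def state(tag,r=.09,show=True):
    o=status.get_obs();p,R=tool();w=cams.camera("wrist");s=cams.camera("side")
    t=np.degrees(np.arctan2(p[1]-C[1],p[0]-C[0]));rr=np.hypot(*(p[:2]-C))
    F=np.array(o["wrist_force"]);tg=np.array([np.sin(np.radians(t)),-np.cos(np.radians(t))])
    print("t",round(o["time_s"],2),"finger th",t.round(1),"r",rr.round(4),"z",p[2].round(4),"F",F.round(1),"push back",round(float(-F[:2]@tg),2))
    def rep(n,uvs,f):
        for c,a in uvs:
            q=f(c);d=q[:2]-C;print(n,c.round(0),a,"r",np.hypot(*d).round(3),"ang",np.degrees(np.arctan2(d[1],d[0])).round(1))
    rep("side red",[b for b in blobs(redmask(s)) if np.hypot(*(b[0]-[269,185]))<50],lambda c:ray("side",c,.08))
    rep("wrist red",[b for b in blobs(redmask(w),10,2000)],lambda c:wray(c,.085,p,R))
    m=cv2.hconcat([cv2.resize(cv2.cvtColor(w,cv2.COLOR_RGB2BGR),(400,300)),cv2.resize(s[120:240,190:350,::-1],(400,300))])
    cv2.imwrite(f"pics/{tag}.png",m)
E
python3 -c "
from h import *
state('s0');print(rel(*target(-52.8,.09,.072)))"
```

```text
time_s: 3.05
eef_pos: [0.6427, -0.106, 0.0744]
eef_rot: [0.002, 0.445, 0.896, 0.0]
wrist_force: [0.2, -0.4, 0.2]
opening: 0.002
t 3.05 finger th -52.3 r 0.0919 z 0.0744 F [ 0.2 -0.4  0.2] push back -0.1
side red [261. 169.] 5 r 0.079 ang 101.4
(array([ 0.19, -0.06,  0.22]), array([ 0.09,  0.14, -0.02]))
```

View pics/s0.png

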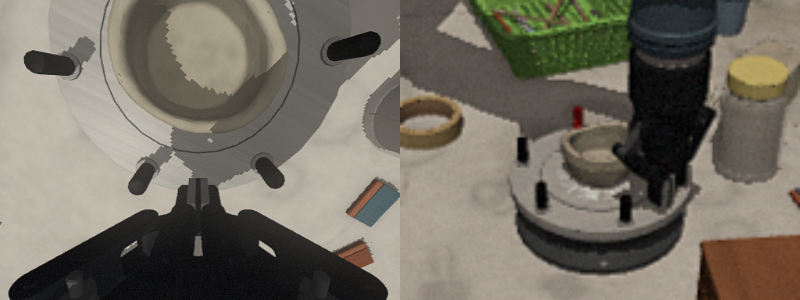

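Nothing has moved and the finger sits behind the pin, 10 mm above the disc. I'll approach in 1° rows.

```bash
python3 -m handwheel '[{"grip":0,"linear":[0.1,-0.32,0.1],"rotation":[0,0,2]},{"grip":0,"linear":[0.2,-0.63,0.2],"rotation":[0,0,4]},{"grip":0,"linear":[0.24,-0.94,0.2],"rotation":[0,0,6]},{"grip":0,"linear":[0.28,-1.25,0.2],"rotation":[0,0,8]},{"grip":0,"linear":[0.3,-1.4,0.2],"rotation":[0,0,9]},{"grip":0,"linear":[0.33,-1.56,0.2],"rotation":[0,0,10]}]'
python3 -m handwheel '[{"grip":0,"linear":[0,-0.16,0],"rotation":[0,0,1]},{"grip":0,"linear":[0,-0.31,0],"rotation":[0,0,2]},{"grip":0,"linear":[0.01,-0.47,0],"rotation":[0,0,3]}]'|grep -E "pos|force"
python3 -c "
from h import *
state('s1')"
```

```text
time_s: 3.65
eef_pos: [0.6274, -0.1129, 0.0712]
eef_rot: [0.001, 0.522, 0.853, 0.0]
wrist_force: [-1.2, -0.5, 0.1]
opening: 0.001
eef_pos: [0.6231, -0.1148, 0.0706]
wrist_force: [4.5, 0.8, -0.2]
t 3.9 finger th -65.8 r 0.0893 z 0.0706 F [ 4.5  0.8 -0.2] push back 4.48
```

View pics/s1.png

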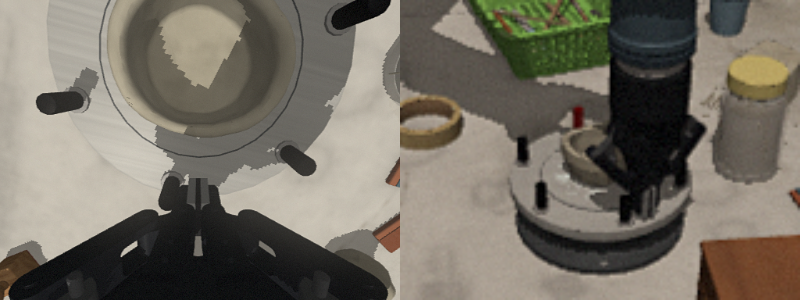

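Contact came where predicted (-66°), with about 4.5 N pushing back. I'll push in 2° calls and read the force after each.

```bash
sed -i 's/redmask(s)) if/redmask(s),1) if/; s/(a\[:,:,0\]>90)/(a[:,:,0]>60)/' h.py
cat > f.py <<'E'
from h import *
o=status.get_obs();p,R=tool();t=np.degrees(np.arctan2(p[1]-C[1],p[0]-C[0]));F=np.array(o["wrist_force"])
a=np.radians(t);print("t",round(o["time_s"],2),"th",t.round(1),"r",np.hypot(*(p[:2]-C)).round(4),"tang",(F[0]*-np.sin(a)+F[1]*np.cos(a)).round(1),"rad",(F[0]*np.cos(a)+F[1]*np.sin(a)).round(1),"z",F[2].round(1))
E
for i in 1; do
python3 -m handwheel '[{"grip":0,"linear":[0,-0.16,0],"rotation":[0,0,1]},{"grip":0,"linear":[0,-0.31,0],"rotation":[0,0,2]}]' >/dev/null; python3 f.py
python3 -m handwheel '[{"grip":0,"linear":[0,-0.16,0],"rotation":[0,0,1]},{"grip":0,"linear":[0,-0.31,0],"rotation":[0,0,2]}]' >/dev/null; python3 f.py
python3 -m handwheel '[{"grip":0,"linear":[0,-0.16,0],"rotation":[0,0,1]},{"grip":0,"linear":[0,-0.31,0],"rotation":[0,0,2]}]' >/dev/null; python3 f.py
done
python3 -c "
from h import *
state('s2')"
```

```text
t 4.17 th -66.7 r 0.0896 tang 10.6 rad 0.9 z -5.1
t 4.33 th -68.8 r 0.0895 tang 6.0 rad 0.3 z -2.0
t 4.5 th -71.3 r 0.0893 tang 3.9 rad -1.4 z -0.7
t 4.5 finger th -71.3 r 0.0893 z 0.0706 F [ 3.2  2.6 -0.7] push back 3.9
side red [264. 165.] 19 r 0.1 ang 91.9
```

View pics/s2.png

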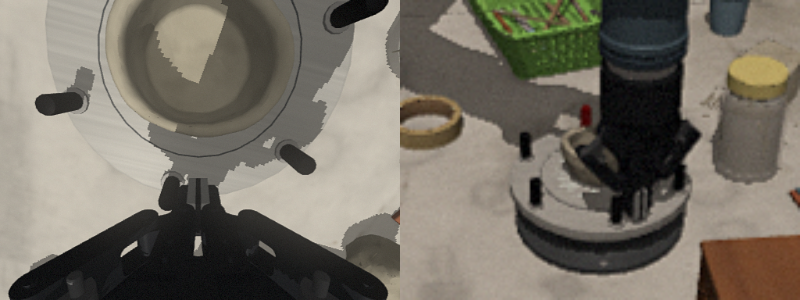

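The force peaked at 10.6 N and is now fading, so the disc is climbing out of its click. The red pin in the side view has moved.

```bash

python3 -m handwheel '[{"grip":0,"linear":[0,-0.16,0],"rotation":[0,0,1]},{"grip":0,"linear":[0,-0.31,0],"rotation":[0,0,2]}]' >/dev/null; python3 f.py
python3 -m handwheel '[{"grip":0,"linear":[0,-0.16,0],"rotation":[0,0,1]},{"grip":0,"linear":[0,-0.31,0],"rotation":[0,0,2]}]' >/dev/null; python3 f.py
python3 -m handwheel '[{"grip":0,"linear":[0,-0.16,0],"rotation":[0,0,1]},{"grip":0,"linear":[0,-0.31,0],"rotation":[0,0,2]}]' >/dev/null; python3 f.py
python3 -c "
from h import *
state('s3')"
```

```text
t 4.77 th -73.9 r 0.0892 tang 1.0 rad -1.3 z 0.9
t 4.93 th -76.4 r 0.0894 tang 0.2 rad -0.0 z -0.0
t 5.1 th -78.4 r 0.0896 tang -1.6 rad -0.4 z -0.4
t 5.1 finger th -78.4 r 0.0896 z 0.07 F [-1.6  0.  -0.4] push back -1.57
```

View pics/s3.png

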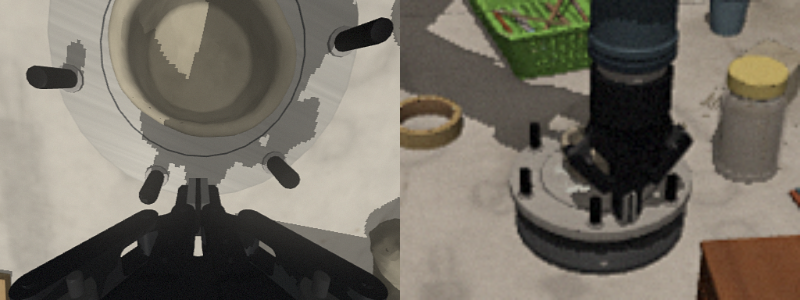

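Click 1: the force fell to zero at about -75° and the pin jumped ahead. There is now a gap between the pin (153,185) and the finger (200,190). I'm adding an angle reading from the wrist view's pins.

```bash
cat > ang.py <<'E'
from h import *
def ang(w,p,R,dbg=True):
    # dark pin blobs seen by the wrist camera, mid-height of pin, angle mod 60
    out=[]
    for c,a in blobs(w.max(2)<45,150,4000):
        q=wray(c,.08,p,R);d=q[:2]-C;r=np.hypot(*d)
        if .078<r<.1: out.append(np.degrees(np.arctan2(d[1],d[0])))
    if not out: print("none");return
    o=np.array(out);m=np.degrees(np.angle(np.exp(1j*np.radians(o*6)).mean()))/6
    print("pins",o.round(1),"mod60",round(m%60,1))
if __name__=="__main__":
    p,R=tool();w=cams.camera("wrist");ang(w,p,R)
E
python3 ang.py
python3 -m handwheel '[{"grip":0,"linear":[0,-0.16,0],"rotation":[0,0,1]},{"grip":0,"linear":[0,-0.31,0],"rotation":[0,0,2]},{"grip":0,"linear":[0.01,-0.47,0],"rotation":[0,0,3]}]' >/dev/null; python3 f.py
python3 -m handwheel '[{"grip":0,"linear":[0,-0.16,0],"rotation":[0,0,1]},{"grip":0,"linear":[0,-0.31,0],"rotation":[0,0,2]}]' >/dev/null; python3 f.py
python3 ang.py
```

```text
pins [20.] mod60 20.0
t 5.5 th -81.0 r 0.0895 tang 0.4 rad 0.3 z 0.4
t 5.67 th -83.0 r 0.0895 tang -0.5 rad -0.6 z -0.4
pins [ 19.9 -96.9] mod60 21.5
```

The pins rest at about 20° mod 60 (39.9 at the start), so a click is about 19.5° (0.34 rad). I expect contact again at about -86°.

```bash

for k in 1 ; do
python3 -m handwheel '[{"grip":0,"linear":[0,-0.16,0],"rotation":[0,0,1]},{"grip":0,"linear":[0,-0.31,0],"rotation":[0,0,2]}]' >/dev/null; python3 f.py
python3 -m handwheel '[{"grip":0,"linear":[0,-0.16,0],"rotation":[0,0,1]},{"grip":0,"linear":[0,-0.31,0],"rotation":[0,0,2]}]' >/dev/null; python3 f.py
python3 -m handwheel '[{"grip":0,"linear":[0,-0.16,0],"rotation":[0,0,1]},{"grip":0,"linear":[0,-0.31,0],"rotation":[0,0,2]}]' >/dev/null; python3 f.py
python3 -m handwheel '[{"grip":0,"linear":[0,-0.16,0],"rotation":[0,0,1]},{"grip":0,"linear":[0,-0.31,0],"rotation":[0,0,2]}]' >/dev/null; python3 f.py
done
python3 ang.py
```

```text
t 5.88 th -84.9 r 0.0897 tang -0.7 rad -1.0 z -0.4
t 6.05 th -86.1 r 0.0899 tang 9.1 rad 0.4 z -5.4
t 6.22 th -87.5 r 0.09 tang 9.0 rad 0.5 z -5.7
t 6.38 th -89.9 r 0.0898 tang 5.4 rad -0.4 z -2.4
pins [  14.6 -164.1] mod60 15.2
```

```bash

python3 -m handwheel '[{"grip":0,"linear":[0,-0.16,0],"rotation":[0,0,1]},{"grip":0,"linear":[0,-0.31,0],"rotation":[0,0,2]}]' >/dev/null; python3 f.py
python3 -m handwheel '[{"grip":0,"linear":[0,-0.16,0],"rotation":[0,0,1]},{"grip":0,"linear":[0,-0.31,0],"rotation":[0,0,2]}]' >/dev/null; python3 f.py
python3 -m handwheel '[{"grip":0,"linear":[0,-0.16,0],"rotation":[0,0,1]},{"grip":0,"linear":[0,-0.31,0],"rotation":[0,0,2]}]' >/dev/null; python3 f.py
python3 ang.py
python3 -c "
from h import *
state('s4');print(rel(*target(-97,.09,.072)))"
```

```text
t 6.6 th -92.4 r 0.0897 tang 3.7 rad -1.3 z -2.2
t 6.77 th -94.9 r 0.0897 tang 1.2 rad 0.1 z 0.1
t 6.93 th -97.2 r 0.0901 tang 0.8 rad -0.6 z 0.1
pins [   7.4 -109.2  -96.9] mod60 13.3
t 6.98 finger th -97.4 r 0.0901 z 0.0702 F [ 0.3  0.3 -0.3] push back 0.25
(array([ 0.01,  0.01, -0.18]), array([-0.05,  0.01,  0.16]))
```

View pics/s4.png

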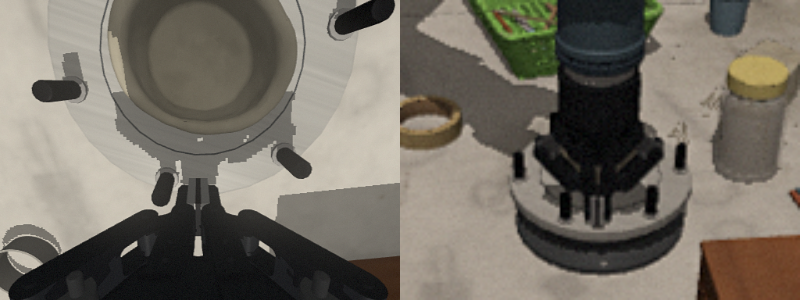

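```bash

python3 -m handwheel '[{"grip":0,"linear":[0,0,-0.1],"rotation":[0,0,0]},{"grip":0,"linear":[0,0,-0.15],"rotation":[0,0,0]},{"grip":0,"linear":[0,0,-0.15],"rotation":[0,0,0]}]' >/dev/null; python3 f.py;python3 ang.py
```

```text
t 7.33 th -96.7 r 0.0901 tang -1.6 rad 0.4 z -0.1
pins [0.6] mod60 0.6
```

Click 2: settled at 0.6° mod 60, so clicks 1 and 2 were about 19.5° each. Third push.

```bash

python3 -m handwheel '[{"grip":0,"linear":[0,-0.16,0],"rotation":[0,0,1]},{"grip":0,"linear":[0,-0.31,0],"rotation":[0,0,2]},{"grip":0,"linear":[0.01,-0.47,0],"rotation":[0,0,3]},{"grip":0,"linear":[0.02,-0.63,0],"rotation":[0,0,4]},{"grip":0,"linear":[0.03,-0.78,0],"rotation":[0,0,5]},{"grip":0,"linear":[0.05,-0.94,0],"rotation":[0,0,6]}]' >/dev/null; python3 f.py
python3 -m handwheel '[{"grip":0,"linear":[0,-0.16,0],"rotation":[0,0,1]},{"grip":0,"linear":[0,-0.31,0],"rotation":[0,0,2]}]' >/dev/null; python3 f.py
python3 -m handwheel '[{"grip":0,"linear":[0,-0.16,0],"rotation":[0,0,1]},{"grip":0,"linear":[0,-0.31,0],"rotation":[0,0,2]}]' >/dev/null; python3 f.py
python3 -m handwheel '[{"grip":0,"linear":[0,-0.16,0],"rotation":[0,0,1]},{"grip":0,"linear":[0,-0.31,0],"rotation":[0,0,2]}]' >/dev/null; python3 f.py
python3 -m handwheel '[{"grip":0,"linear":[0,-0.16,0],"rotation":[0,0,1]},{"grip":0,"linear":[0,-0.31,0],"rotation":[0,0,2]}]' >/dev/null; python3 f.py
python3 ang.py
```

```text
t 7.88 th -102.9 r 0.0899 tang -0.2 rad -0.3 z 0.5
t 8.05 th -104.8 r 0.09 tang -0.0 rad 0.3 z 0.2
t 8.22 th -106.1 r 0.0902 tang 6.1 rad -0.2 z -5.8
t 8.38 th -107.1 r 0.0905 tang 9.4 rad 0.4 z -7.7
t 8.55 th -109.6 r 0.0903 tang 5.9 rad -0.4 z -4.3
pins [  -4.5  176.  -109.3] mod60 0.2
```

```bash

python3 -m handwheel '[{"grip":0,"linear":[0,-0.16,0],"rotation":[0,0,1]},{"grip":0,"linear":[0,-0.31,0],"rotation":[0,0,2]}]' >/dev/null; python3 f.py
python3 -m handwheel '[{"grip":0,"linear":[0,-0.16,0],"rotation":[0,0,1]},{"grip":0,"linear":[0,-0.31,0],"rotation":[0,0,2]}]' >/dev/null; python3 f.py
python3 -m handwheel '[{"grip":0,"linear":[0,-0.16,0],"rotation":[0,0,1]},{"grip":0,"linear":[0,-0.31,0],"rotation":[0,0,2]}]' >/dev/null; python3 f.py
python3 -m handwheel '[{"grip":0,"linear":[0,0,0],"rotation":[0,0,0]},{"grip":0,"linear":[0,0,0],"rotation":[0,0,0]},{"grip":0,"linear":[0,0,0],"rotation":[0,0,0]}]' >/dev/null; python3 f.py
python3 ang.py
python3 -c "
from h import *
state('s5');print(rel(*target(-117,.09,.072)))"
```

```text
t 8.77 th -111.9 r 0.0901 tang 3.6 rad -1.5 z -2.2
t 8.93 th -114.6 r 0.09 tang 2.3 rad -2.0 z -0.3
t 9.1 th -117.0 r 0.0904 tang -0.6 rad 0.7 z -0.0
t 9.35 th -116.7 r 0.0903 tang 0.1 rad 0.4 z 0.5
pins [-18.9 159.1] mod60 40.1
t 9.4 finger th -116.7 r 0.0903 z 0.0718 F [0.2 0.6 0.1] push back -0.14
side red [291. 171.] 33 r 0.09 ang 40.3
(array([ 0.03, -0.07, -0.02]), array([-0.01,  0.  ,  0.18]))
```

View pics/s5.png

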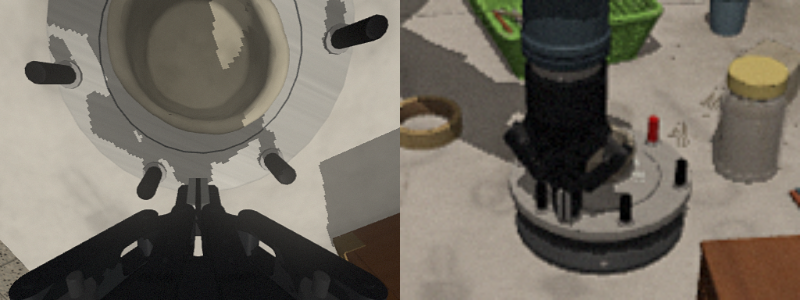

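Click 3: red pin now at 40.3° in the side view at (291,171), a turn of 59.6° = 3 × 19.9°. Fourth push.

```bash

python3 -m handwheel '[{"grip":0,"linear":[0,-0.16,0],"rotation":[0,0,1]},{"grip":0,"linear":[0,-0.31,0],"rotation":[0,0,2]},{"grip":0,"linear":[0.01,-0.47,0],"rotation":[0,0,3]},{"grip":0,"linear":[0.02,-0.63,0],"rotation":[0,0,4]},{"grip":0,"linear":[0.03,-0.78,0],"rotation":[0,0,5]},{"grip":0,"linear":[0.05,-0.94,0],"rotation":[0,0,6]}]' >/dev/null; python3 f.py
python3 -m handwheel '[{"grip":0,"linear":[0,-0.16,0],"rotation":[0,0,1]},{"grip":0,"linear":[0,-0.31,0],"rotation":[0,0,2]}]' >/dev/null; python3 f.py
python3 -m handwheel '[{"grip":0,"linear":[0,-0.16,0],"rotation":[0,0,1]},{"grip":0,"linear":[0,-0.31,0],"rotation":[0,0,2]}]' >/dev/null; python3 f.py
python3 -m handwheel '[{"grip":0,"linear":[0,-0.16,0],"rotation":[0,0,1]},{"grip":0,"linear":[0,-0.31,0],"rotation":[0,0,2]}]' >/dev/null; python3 f.py
python3 -m handwheel '[{"grip":0,"linear":[0,-0.16,0],"rotation":[0,0,1]},{"grip":0,"linear":[0,-0.31,0],"rotation":[0,0,2]}]' >/dev/null; python3 f.py
python3 ang.py
```

```text
t 10.0 th -122.6 r 0.0902 tang -0.2 rad 1.0 z -0.4
t 10.17 th -124.6 r 0.0902 tang 0.2 rad -0.3 z -0.2
t 10.33 th -126.2 r 0.0903 tang 3.9 rad 2.4 z -3.4
t 10.5 th -127.1 r 0.0906 tang 9.9 rad 2.3 z -7.5
t 10.67 th -129.0 r 0.0906 tang 7.3 rad 1.2 z -4.8
pins [-23.7 156.2] mod60 36.2
```

```bash

python3 -m handwheel '[{"grip":0,"linear":[0,-0.16,0],"rotation":[0,0,1]},{"grip":0,"linear":[0,-0.31,0],"rotation":[0,0,2]}]' >/dev/null; python3 f.py
python3 -m handwheel '[{"grip":0,"linear":[0,-0.16,0],"rotation":[0,0,1]},{"grip":0,"linear":[0,-0.31,0],"rotation":[0,0,2]}]' >/dev/null; python3 f.py
python3 -m handwheel '[{"grip":0,"linear":[0,-0.16,0],"rotation":[0,0,1]},{"grip":0,"linear":[0,-0.31,0],"rotation":[0,0,2]}]' >/dev/null; python3 f.py
python3 -m handwheel '[{"grip":0,"linear":[0,0,0],"rotation":[0,0,0]},{"grip":0,"linear":[0,0,0],"rotation":[0,0,0]},{"grip":0,"linear":[0,0,0],"rotation":[0,0,0]}]' >/dev/null; python3 f.py
python3 ang.py
python3 -c "
from h import *
state('s6');print(rel(*target(-137,.09,.072)))"
```

```text
t 10.88 th -131.5 r 0.0904 tang 4.6 rad 0.3 z -3.4
t 11.05 th -134.1 r 0.0903 tang 3.5 rad -1.4 z -1.7
t 11.22 th -136.6 r 0.0904 tang 0.1 rad 0.1 z -0.1
t 11.47 th -136.6 r 0.0905 tang -0.5 rad 0.3 z -0.9
pins [ -38.4  138.5 -159.1] mod60 20.3
t 11.52 finger th -136.5 r 0.0905 z 0.0717 F [-0.2 -0.9  0. ] push back 0.52
side red [298. 176.] 38 r 0.09 ang 21.3
(array([ 0.05, -0.1 , -0.02]), array([-0.02,  0.01,  0.18]))
```

View pics/s6.png

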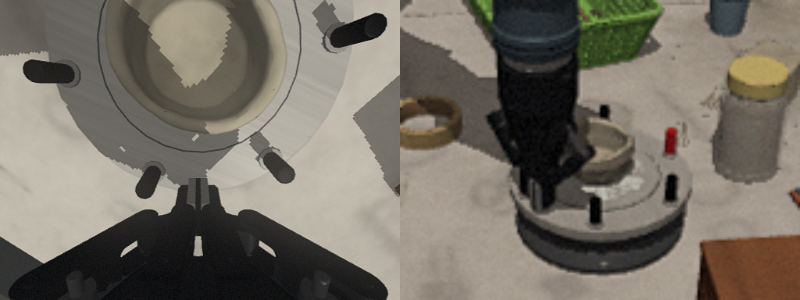

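Click 4: red pin at about 20.5–21.3° (side view (298,176)), with the pot still centred. Fifth and last push.

```bash

python3 -m handwheel '[{"grip":0,"linear":[0.02,-0.16,0],"rotation":[0,0,1]},{"grip":0,"linear":[0.03,-0.31,0],"rotation":[0,0,2]},{"grip":0,"linear":[0.04,-0.47,0],"rotation":[0,0,3]},{"grip":0,"linear":[0.05,-0.63,0],"rotation":[0,0,4]},{"grip":0,"linear":[0.06,-0.78,0],"rotation":[0,0,5]},{"grip":0,"linear":[0.08,-0.94,0],"rotation":[0,0,6]}]' >/dev/null; python3 f.py
python3 -m handwheel '[{"grip":0,"linear":[0,-0.16,0],"rotation":[0,0,1]},{"grip":0,"linear":[0,-0.31,0],"rotation":[0,0,2]}]' >/dev/null; python3 f.py
python3 -m handwheel '[{"grip":0,"linear":[0,-0.16,0],"rotation":[0,0,1]},{"grip":0,"linear":[0,-0.31,0],"rotation":[0,0,2]}]' >/dev/null; python3 f.py
python3 -m handwheel '[{"grip":0,"linear":[0,-0.16,0],"rotation":[0,0,1]},{"grip":0,"linear":[0,-0.31,0],"rotation":[0,0,2]}]' >/dev/null; python3 f.py
python3 -m handwheel '[{"grip":0,"linear":[0,-0.16,0],"rotation":[0,0,1]},{"grip":0,"linear":[0,-0.31,0],"rotation":[0,0,2]}]' >/dev/null; python3 f.py
python3 ang.py
```

```text
t 12.12 th -142.4 r 0.09 tang -0.5 rad 0.3 z 0.6
t 12.28 th -144.4 r 0.09 tang -0.3 rad 0.6 z -1.1
t 12.45 th -146.3 r 0.0901 tang -0.1 rad 0.6 z 0.3
t 12.62 th -147.2 r 0.0903 tang 9.7 rad 2.2 z -4.6
t 12.78 th -148.8 r 0.0904 tang 7.8 rad 2.7 z -3.7
pins [-42.8 136.4] mod60 16.8
```

```bash

python3 -m handwheel '[{"grip":0,"linear":[0,-0.16,0],"rotation":[0,0,1]},{"grip":0,"linear":[0,-0.31,0],"rotation":[0,0,2]}]' >/dev/null; python3 f.py
python3 -m handwheel '[{"grip":0,"linear":[0,-0.16,0],"rotation":[0,0,1]},{"grip":0,"linear":[0,-0.31,0],"rotation":[0,0,2]}]' >/dev/null; python3 f.py
python3 -m handwheel '[{"grip":0,"linear":[0,-0.16,0],"rotation":[0,0,1]},{"grip":0,"linear":[0,-0.31,0],"rotation":[0,0,2]}]' >/dev/null; python3 f.py
python3 -m handwheel '[{"grip":0,"linear":[0,0,0],"rotation":[0,0,0]},{"grip":0,"linear":[0,0,0],"rotation":[0,0,0]},{"grip":0,"linear":[0,0,0],"rotation":[0,0,0]}]' >/dev/null; python3 f.py
python3 ang.py
python3 -c "
from h import *
state('s7')"
```

```text
t 13.0 th -151.2 r 0.0903 tang 4.5 rad 2.5 z -2.7
t 13.17 th -153.8 r 0.0902 tang 3.2 rad -0.5 z -1.2
t 13.33 th -156.3 r 0.0901 tang 0.5 rad 0.6 z 0.1
t 13.58 th -156.4 r 0.0902 tang 0.1 rad -0.4 z -0.9
pins [ -50.3  127.6 -170.6] mod60 8.9
t 13.63 finger th -156.3 r 0.0902 z 0.0718 F [0.3 0.9 0.2] push back -0.72
side red [300. 179.] 37 r 0.09 ang 11.5
```

View pics/s7.png

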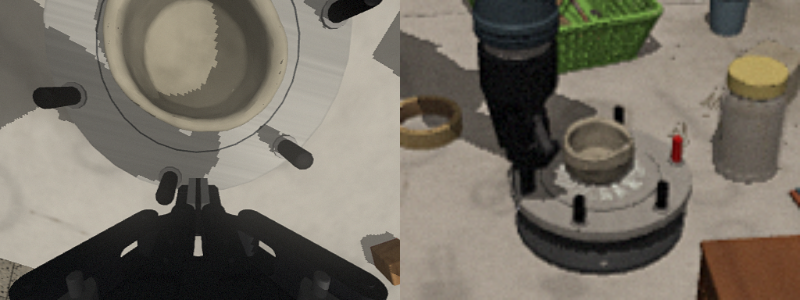

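The fifth click hasn't gone over yet. The red pin is at about 11° and the disc is balanced at the half-click with no force. One small nudge more.

```bash

python3 -m handwheel '[{"grip":0,"linear":[0,-0.08,0],"rotation":[0,0,0.5]},{"grip":0,"linear":[0,-0.16,0],"rotation":[0,0,1]},{"grip":0,"linear":[0,-0.16,0],"rotation":[0,0,1]},{"grip":0,"linear":[0,-0.16,0],"rotation":[0,0,1]}]' >/dev/null; python3 f.py
python3 ang.py
python3 -c "
from h import *
state('s8')"
```

```text
t 14.07 th -157.2 r 0.0901 tang -1.1 rad 0.2 z 0.3
pins [ -50.7  127.6 -170.6] mod60 8.7
t 14.12 finger th -157.1 r 0.0902 z 0.0718 F [-0.3  0.2  0.1] push back -0.32
side red [300. 179.] 38 r 0.091 ang 11.4
```

View pics/s8.png

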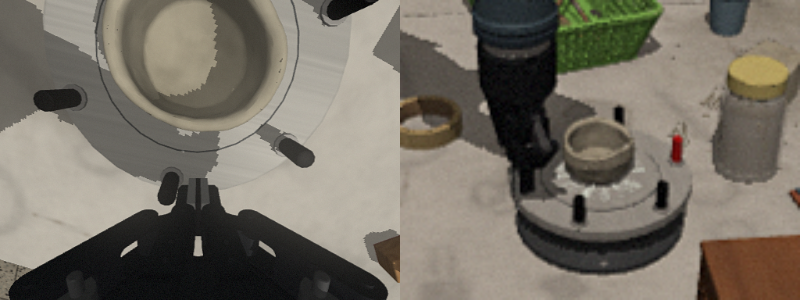

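```bash

python3 -m handwheel '[{"grip":0,"linear":[0,-0.08,0],"rotation":[0,0,0.5]},{"grip":0,"linear":[0,-0.16,0],"rotation":[0,0,1]},{"grip":0,"linear":[0,-0.16,0],"rotation":[0,0,1]},{"grip":0,"linear":[0,-0.16,0],"rotation":[0,0,1]},{"grip":0,"linear":[0,-0.16,0],"rotation":[0,0,1]}]' >/dev/null; python3 f.py
python3 ang.py
python3 -c "
from h import *
state('s9')"
```

```text
t 14.63 th -158.1 r 0.0901 tang 0.4 rad 0.2 z -0.2
pins [ -58.1  118.2 -180. ] mod60 0.1
t 14.68 finger th -158.1 r 0.0901 z 0.0718 F [-0.  -0.  -0.1] push back -0.0
side red [302. 182.] 40 r 0.09 ang 1.8
```

View pics/s9.png

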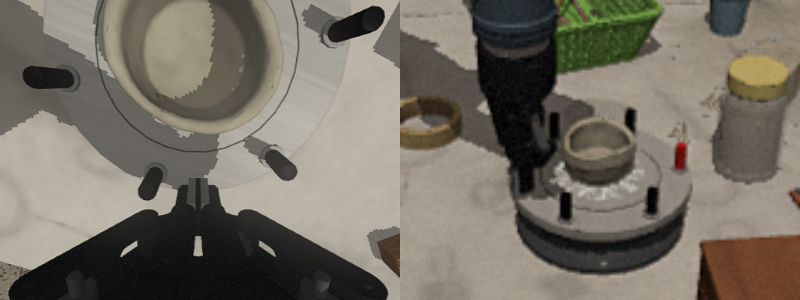

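Click 5: the disc jumped, the red pin is at about 1° and the finger is free. I'll back off slightly and lift straight up, then move outward so the top camera has a clear view.

```bash

python3 -m handwheel '[{"grip":0,"linear":[0,0.2,0],"rotation":[0,0,0]},{"grip":0,"linear":[0,0.3,0],"rotation":[0,0,0]},{"grip":0,"linear":[0,0.3,-2],"rotation":[0,0,0]},{"grip":0,"linear":[0,0.3,-5],"rotation":[0,0,0]},{"grip":0,"linear":[0,0.3,-8],"rotation":[0,0,0]},{"grip":0,"linear":[0,0.3,-12],"rotation":[0,0,0]},{"grip":0,"linear":[0,0.3,-14],"rotation":[0,0,0]},{"grip":0,"linear":[0,0.3,-14],"rotation":[0,0,0]}]'
python3 -m handwheel '[{"grip":0,"linear":[-3,0,0],"rotation":[0,0,0]},{"grip":0,"linear":[-6,0,0],"rotation":[0,0,0]},{"grip":0,"linear":[-9,0,0],"rotation":[0,0,0]},{"grip":0,"linear":[-11,0,0],"rotation":[0,0,0]},{"grip":0,"linear":[-12,0,0],"rotation":[0,0,0]},{"grip":0,"linear":[-12,0,0],"rotation":[0,0,0]},{"grip":0,"linear":[-12,0,0],"rotation":[0,0,0]},{"grip":0,"linear":[-12,0,0],"rotation":[0,0,0]}]'
python3 - <<'E'
from h import *
for n in("top","side"): cv2.imwrite(f"pics/{n}9.png",cams.camera(n)[:,:,::-1])
im=cv2.imread("pics/top9.png")[:,:,::-1];R,B=pins(im)
for t,L in(("R",R),("B",B)):
    for c,a in L:
        p=ray("top",c,.09)[:2]-C;print(t,c.round(1),a,np.hypot(*p).round(4),np.degrees(np.arctan2(p[1],p[0])).round(1))
a=[cv2.imread(f"pics/{n}{k}.png") for n in("top","side") for k in (0,9)]
cv2.imwrite("pics/m9.png",cv2.vconcat([cv2.hconcat([cv2.resize(a[1],(400,300)),cv2.resize(a[3],(400,300))]),cv2.hconcat([cv2.resize(a[1][100:220,180:340],(400,300)),cv2.resize(a[3][120:240,190:350],(400,300))])]))
E
```

```text
time_s: 15.45
eef_pos: [0.5072, -0.071, 0.2178]
eef_rot: [0.003, 0.983, 0.184, 0.004]
wrist_force: [0.2, 0.5, 0.0]
opening: 0.0
time_s: 16.12
eef_pos: [0.3929, -0.113, 0.2119]
eef_rot: [0.0, 0.983, 0.184, 0.0]
wrist_force: [0.1, 0.5, 0.5]
opening: -0.0
R [255.  136.4] 23 0.0879 -0.2
B [225.4 152.9] 17 0.0869 60.3
B [283.6 153.8] 16 0.0869 -60.1
B [225.1 186.1] 16 0.086 120.5
B [283.4 186.8] 14 0.087 -119.4
B [253.6 203.6] 13 0.0873 -179.9
```

View pics/m9.png

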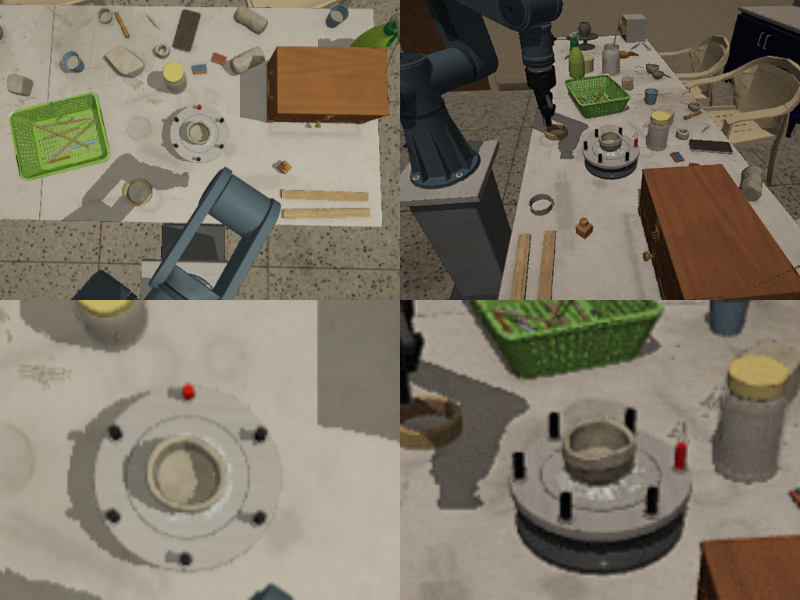

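The top view shows the red pin at 0.1° (the six-pin mean), so the total turn is 99.8° = 5 × 20.0°. The pot is centred, everything else is where it was, and the robot is clear.

```bash
python3 -c "
from bench import ctrl
print(ctrl.hand_in())"
```

```text
the job is handed in; nothing more can be done
None
```

The wheel has been turned clockwise exactly five clicks and is resting in the fifth. I handed the job in at about 16 s of the 67 s allowed.

- **Pushing:** I pushed one black pin around the near side with the shut fingers in small steps. The force peaked at about 9–11 N on each click, faded, then vanished as the disc jumped ahead.
- **Fifth click:** It briefly balanced at the half-click with no force, so it took two further 1° nudges before it jumped.
- **Final check of the turn:** Seen from above, the pins had turned 99.8°, which is 5 × 20.0° (0.35 rad per click). Each rest along the way fitted that spacing to within about 1–2°. The last wrist and side readings, taken before lifting, gave 0.1° and 1.8° for the red pin, against about 0.1° from above.
- **Everything else:** In the final pictures the pot stands in the middle and the jar, stamp, cutter and tape look unmoved. I judged this by eye and did not measure it. The gripper was clear, touching nothing.

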